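Clamp a parts tray in the loading fixture

ROBOT

A 6-joint arm with a two-finger parallel gripper is mounted at the origin on the work surface. World frame = base frame: x ahead of the robot, y to its left, z up, the work surface at z = 0. Lengths are in mm, angles in rad, forces in N, time in s.
With the tool pointing down it reaches from about 350 to 875 mm from the base axis. Payload 4.2 kg.
Tool frame: the origin (TCP) lies on the mounting face of the last link; the fingertips stand 173 mm ahead of it and the grasp point (between the pads) lies 155 mm ahead of it; z points along the fingers, y is the line along which they close (so a half turn about z gives the same grasp; the last joint's range is limited). The gripper opens to 85 mm and grips with 20 to 120 N. Pads are 22 mm wide; open, the fingers measure 114 mm over their backs; the gripper's body (76 mm by 85 mm) begins 54 mm behind the grasp point. The pads swing forward as they close: fully open they stand 13 mm farther back than shut.
Start: joints at [-1.06, 0.385, 0.008, 0, -1.194, -0.259], TCP at [155.735, -605.266, 404.712] pointing down, gripper open.
Joint ranges: [-3.14, 3.14], [-1.21, 2.06], [-1.07, 1.41], [-3.16, 2.05], [-2.99, -0.16], [-3.1, 3.1]. Speed limits (rad/s): [2.79, 2.79, 3.14, 3.14, 3.14, 3.14].

INTERFACE

Orientations are given as a unit quaternion [x, y, z, w].
In Python, from bench import arm gives the robot as it stands. The module is installed in compiled form; this text tells all that it offers.
- The arm moves only by the tool move_arm, never from a script. Its arguments are lists of equal length, an entry for each row: "fingers": the finger opening in mm, from 0 to 85.4; "travel": the shift along the tool's x, y, z in mm, a list of three; "dr": the turn, a rotation vector about the tool's x, y, z in rad, a list of three. A call has 1 to 10 rows; each row is the pose to reach, as a shift and turn from the pose commanded when the call began, along the tool's axes at that moment; what a row does not reach only later rows make up. A row lasts 1/10 s, in which the tool goes at most 50 mm and 8.59 degrees, less where a joint would pass 70% of its speed; a pose out of reach is approached as far as the arm can. A call with a gripper value outside its range is refused whole. The fingers move at their own pace and stop on an object; the grip force is fixed at half the most. Time passes only in rows, so rows that repeat a pose let the fingers close. It gives the time, the measured TCP pose, the force, the opening and the grip force at its end, in the units of the state.
- arm.read_state(): the state, without advancing time (a new reading comes with each control period).
- arm.get_image(name): name is "scene" or "side" or "wrist"; returns the picture (384x512x3 uint8, red, green, blue); there is no depth.
- arm.camera_model(name): a dict with "intrinsics" (3x3 intrinsics, pixels), "k1" (the pictures are not rectified: a ray, as slopes to the right and down, at radius r is drawn at 1 + k1 r^2 times it, then the intrinsics apply), "pose" (4x4, takes a point from camera to world coordinates). Camera axes: x right, y up, looking along -z (the intrinsics and any distortion apply to the point x, -y, -z); pixel columns grow to the right and rows downward; lengths in mm; the calibration is good to about 2 mm. A picture is of the moment at which its call begins: read the wrist's pose just before it. camera_model takes no time and is no camera call; for the wrist camera it gives the pose at the moment of the call.
- arm.job_done(): hands the job in; it is judged then, once.
The state is a dict: "clock": time; "joints": joint angles; "joint_vel": joint speeds; "joint_efforts": joint torques, N m; "position": TCP position; "ee_rot": TCP orientation; "contact_force": force on the tool from outside, world axes, zero at the start; "wrist_torque": the same for the moment, N m; "gripper_width": finger opening in mm; "grasp_force": force on a finger pad.
Only numpy, scipy, OpenCV 4.12 (cv2) and the standard library are available. Lean on these libraries where they do the work, as an engineer would, in place of code of your own. Each camera call takes 0.05 s, during which the arm holds its last target. There are 200 camera calls.

TASK

Take the blue top tray off the pile and set it down, without dropping it, between the white lips of the clamp fixture. Then loosen the red clamp knob, slide the stop up until it holds the tray flush against the fence at the fixture's end, with no gap on either side, and turn the knob fully tight again. Leave the other trays and everything else where they are.

Things in the scene. Friction and masses are not known exactly. Their poses are not given: they have to be found in the camera images.
- fixture: Clamp fixture, fixed: grey plate 180 (x) by 300 (y) by 12 mm; origin: centre of its underside. At its +y end an aluminium fence 140 mm wide, 44 mm high, inner face at y = 138 mm. The nest lies between two white lips, 26 mm high, inner faces at x = +-77 mm, y from 32 to 138 mm. The sliding stop runs along y on the other half and carries the clamp knob.
- nest (a point): Centre of the nest, on top of the fixture's plate, axes as the fixture: where the underside centre of the tray lies when the tray is in place and touches the fence.
- tray_top: Blue tray on top of the pile, 140 (x) by 110 (y) by 36 mm high, walls 8 mm, 0.2 to 0.45 kg; origin: centre of its underside. Grip: the 12 mm divider along y at x = 0, its top 30 mm and the floor 8 mm above the origin, 56 mm free on either side. A foot 120 by 90 by 4 mm drops into the tray below, 2 mm play. In the nest x and y lie along the fixture's, either way round.
- tray_mid: The grey second tray, directly below the blue one, same shape; stays on the pile. Origin: centre of its underside.
- tray_low: The grey lowest tray, same shape; stays on the pile, on a black base plate 10 mm thick. Origin: centre of its underside.
- stop_face (a point): Middle of the lower edge of the stop's orange face, which meets the tray; axes as the fixture; face 140 mm wide, 29 mm high; behind it (-y) a block 56 mm thick. A 12 mm column on it at x = 63, y = -12 mm carries, by a beam at 196 mm, a blue sensor head (x -17 to 17, y -26 to -4 mm, 162 to 202 mm above this point) that overhangs the knob and blocks a straight-down approach.
- stop (a joint): Position of the sliding stop along the fixture's +y, m, 0 to 0.095: 0.075 when it touches a tray that touches the fence; starts at 0.012 to 0.050. Locked while the knob is tight; about 3 N slide it when loose.
- knob_grip (a point): Centre of the red T-bar of the clamp knob, on its axis. z: the axis, pointing out, 35 degrees from vertical, leaning to the fixture's -y (away from the tray); x: along the bar; y: across it. Bar 66 (x) by 14 (y) by 24 mm (z) on a 14 mm stem with 22 mm free under the bar. It rides on the stop, 44 mm behind its face, 72 mm above its lower edge.
- knob (a joint): Angle of the clamp knob, rad: 0 = fully tight (end stop), grows anticlockwise seen from outside (loosening) to 1.3 = fully loose; the stop is free above about 0.5. It stays where it is left. Halfway (0.65) the bar lies in the fixture's y z plane.
- puck_red: Bystander: red disc, 40 mm diameter, 30 mm high; origin: centre of its underside.
- puck_green: Bystander: green disc, 40 mm diameter, 30 mm high; origin: centre of its underside.
- driver: Bystander: screwdriver, 180 mm long, lying behind the fixture.
- beaker: Bystander: clear beaker, 64 mm diameter, 90 mm high; origin: centre of its underside.
- spray_can: Bystander: white bottle, 54 mm diameter, 150 mm high; origin: centre of its underside.
- part_rack: Bystander, fixed: small raised platform 150 by 120 mm with coloured parts, 130 mm high; stands on the side of the fixture where the pile is not. Origin: centre of its underside.
Not all that is in view belongs to the job. What is shaped like the tray_top but green or orange is not meant.

How it is judged (in metres and radians):
On the way, in this order (a step that is already met when the one before it is completed fails the run):
1. the blue tray is down in the nest while still held by the gripper (lowered, not dropped) (z of tray_top in the frame of nest below 0.01 m and x of tray_top in the frame of nest between -0.012 and 0.012 m and y of tray_top in the frame of nest between -0.065 and 0.004 m and contact force between the fingers and tray_top above 0.5 N), for 0.05 s.
2. the clamp knob is loosened with the tray in the nest (value of joint knob above 0.5 rad and z of tray_top in the frame of nest below 0.006 m), for 0.1 s.
3. the stop is slid up and the tray is flush between stop and fence (value of joint stop above 0.0725 m and y of tray_top in the frame of nest above -0.003 m), for 0.1 s.
At the end, for the whole second after the job is handed in: The blue tray lies flat (within 0.04 rad, 3 mm) and square (0.04 rad) in the nest, between the lips (10 mm), against the fence and held by the stop (each within about 3 mm, stop joint 0.0725 to 0.0775), the knob is tight (below 0.2 rad), and the tray is at rest (all of step 3 and value of joint knob below 0.2 rad and value of joint stop below 0.0775 m and y of tray_top in the frame of nest below 0.003 m and x of tray_top in the frame of nest between -0.01 and 0.01 m and z of tray_top in the frame of nest below 0.003 m and angle between tray_top's own z axis and vertical below 0.04 rad and angle between the y axis of tray_top and the y axis of fixture, either way round below 0.04 rad and linear speed of tray_top below 0.01 m/s); the robot touches nothing.
It fails at once if a grey tray of the pile moved more than 15 mm (distance of any of tray_mid, tray_low from where it was at the start of the episode above 0.015 m).
It fails at once if a bystander (disc, screwdriver, beaker, bottle) moved more than 30 mm (distance of any of puck_red, puck_green, driver, beaker, spray_can from where it was at the start of the episode above 0.03 m).
It also fails if it takes over 70 s, if anything falls off the work surface, if the arm or the gripper's body presses on something with over 40 N, if the wrist force passes 120 N, or if a joint passes its speed limit or range.

## Working session

There is one attempt and no reset: what is moved stays moved. The work goes in short steps, Python scripts to look and compute and a tool call to move; the robot and the scene stay as the last step left them, time stands still between calls to the robot, and variables do not carry over. Pictures are saved under pics/ and viewed, at most 10 in all, crops included, and the job is handed in when it is done.

Besides the shell and the picture viewer there is one more tool, called after ">>>" as name(argument=value, ...), one argument or row to a line, values as JSON. move_arm: Moves the arm, as the interface text tells. Its arguments: {"type":"object","properties":{"fingers":{"type":"array","items":{"type":"number"}},"travel":{"type":"array","items":{"type":"array","items":{"type":"number"}}},"dr":{"type":"array","items":{"type":"array","items":{"type":"number"}}}},"required":["fingers","travel","dr"]}

```bash
mkdir -p pics
python3 - <<'E'
from bench import arm
import cv2,numpy as np
np.set_printoptions(precision=4,suppress=True)
for n in("scene","side"):
    cv2.imwrite(f"pics/{n}0.png",arm.get_image(n)[:,:,::-1]); m=arm.camera_model(n); print(n,m)
s=arm.read_state(); print(s); print(arm.camera_model("wrist"))
E
```

```text
scene {'intrinsics': array([[421.8625,   0.    , 255.7424],
       [  0.    , 421.8625, 190.1514],
       [  0.    ,   0.    ,   1.    ]]), 'k1': -0.11849869408389847, 'pose': array([[   0.7987,   -0.4375,    0.4132,  949.1104],
       [   0.6018,    0.5757,   -0.5535, -649.547 ],
       [   0.0043,    0.6907,    0.7231,  907.9336],
       [   0.    ,    0.    ,    0.    ,    1.    ]])}
side {'intrinsics': array([[451.358 ,   0.    , 256.8483],
       [  0.    , 451.358 , 195.463 ],
       [  0.    ,   0.    ,   1.    ]]), 'k1': -0.1297394047182377, 'pose': array([[  -0.7885,    0.3213,   -0.5244, -128.2483],
       [  -0.615 ,   -0.418 ,    0.6686,  753.9588],
       [  -0.0044,    0.8497,    0.5272,  703.6205],
       [   0.    ,    0.    ,    0.    ,    1.    ]])}
{'clock': 0.1, 'joints': array([-1.0604,  0.3855,  0.0068, -0.0004, -1.194 , -0.2586]), 'joint_vel': array([-0.0014, -0.0022,  0.0022,  0.0007, -0.0014, -0.0001]), 'joint_efforts': array([ -0.0008, -39.3318,  18.8929,   4.198 ,  -0.0026,   0.    ]), 'position': array([ 155.7006, -605.1012,  403.7347]), 'ee_rot': array([-0.1255,  0.9921,  0.001 , -0.0002]), 'contact_force': array([0.402 , 0.2332, 0.9136]), 'wrist_torque': array([-0.021 ,  0.0119,  0.024 ]), 'grasp_force': 0.0, 'gripper_width': 85.23540454233995}
{'intrinsics': array([[322.3309,   0.    , 262.1922],
       [  0.    , 322.3309, 188.8795],
       [  0.    ,   0.    ,   1.    ]]), 'k1': -0.08881773417839581, 'pose': array([[  -0.2484,   -0.9303,   -0.27  ,   87.6983],
       [   0.9687,   -0.2379,   -0.0713, -622.6533],
       [   0.0021,   -0.2792,    0.9602,  372.655 ],
       [   0.    ,    0.    ,    0.    ,    1.    ]])}
```

View pics/scene0.png

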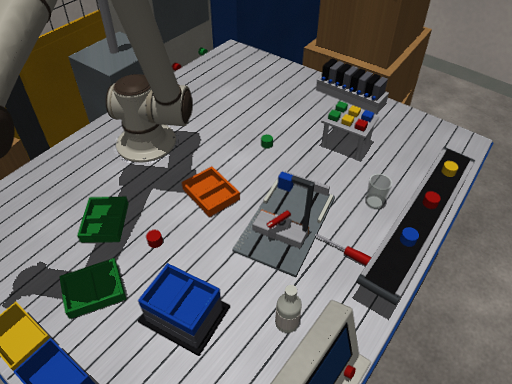

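View pics/side0.png

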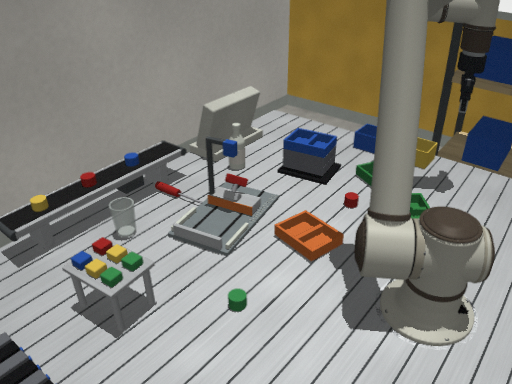

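The scene view shows the pile at about (180,300), the fixture at (285,220) with the fence at its upper right end, and the knob at (280,218). The side view shows the pile at (310,150) and the fixture at (225,210). I'll enlarge both.

Run:
```python
import cv2
a=cv2.imread("pics/scene0.png");b=cv2.imread("pics/side0.png")
cv2.imwrite("pics/sc1.png",cv2.resize(a[165:355,130:345],None,fx=3,fy=3,interpolation=cv2.INTER_CUBIC))
cv2.imwrite("pics/si1.png",cv2.resize(b[110:255,155:350],None,fx=4,fy=4,interpolation=cv2.INTER_CUBIC))
```

```text
(no output)
```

View pics/sc1.png

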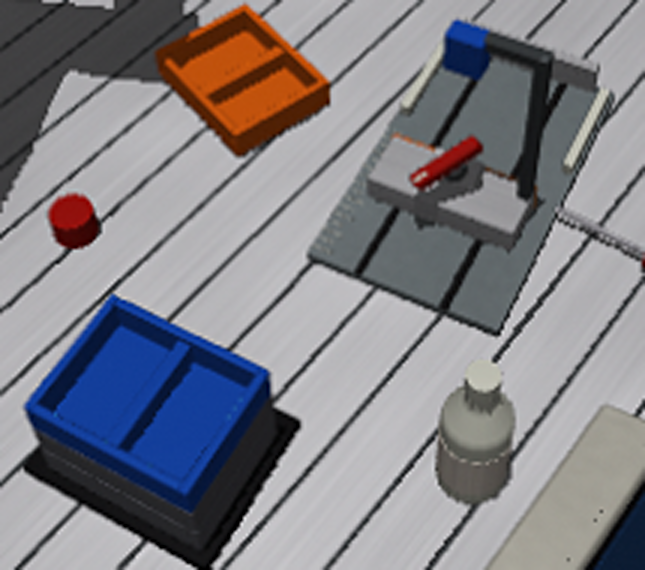

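View pics/si1.png

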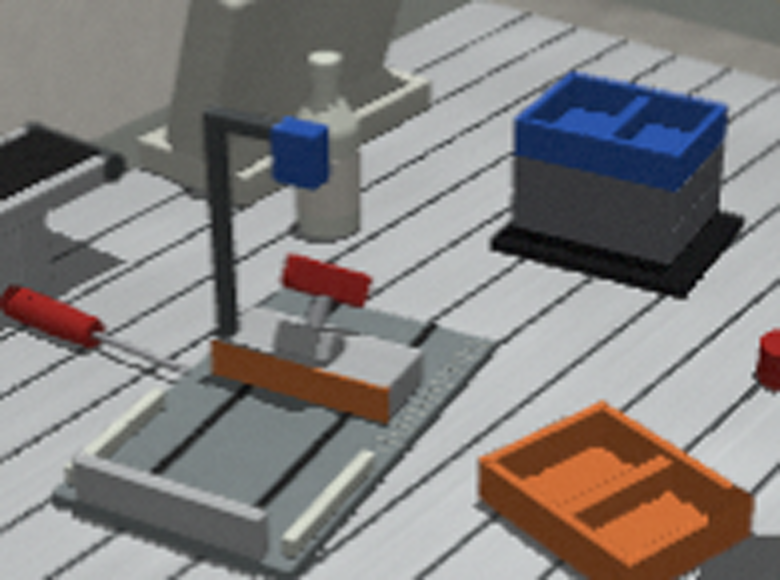

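The scene crop shows the tray rim corners at (113,297), (270,375), (186,492) and (28,407). The plate's -y corners are at (310,257) and (499,332), and the bar ends are at (413,183) and (480,143). The side crop shows the same rim at (675,158), (515,118), (573,72) and (727,105), the orange face from (212,342) to (388,423), and the bar at (285,268)–(370,290).

```bash
cat > h.py <<'E'
import numpy as np,cv2
from bench import arm
from scipy.optimize import least_squares
from scipy.spatial.transform import Rotation as R
np.set_printoptions(precision=3,suppress=True)
def proj(m,P):
    T=np.linalg.inv(m["pose"]);P=np.atleast_2d(P).astype(float)
    c=(P@T[:3,:3].T+T[:3,3])*[1,-1,-1]
    k=np.array([m["k1"],0,0,0,0.])
    return cv2.projectPoints(c[:,None],np.zeros(3),np.zeros(3),m["intrinsics"],k)[0][:,0]
def pl(p,P): # p=x,y,z,yaw
    return np.atleast_2d(P)@R.from_euler("z",p[3]).as_matrix().T+p[:3]
def fit(obs,p0,free=(0,1,2,3)): # obs: list of (model, uv Nx2, P Nx3)
    p0=np.array(p0,float);free=list(free)
    def f(q):
        p=p0.copy();p[free]=q
        return np.concatenate([(proj(m,pl(p,P))-uv).ravel() for m,uv,P in obs])
    r=least_squares(f,p0[free],x_scale=[1 if i<3 else .01 for i in free],loss="soft_l1");p=p0.copy();p[free]=r.x
    return p,f(r.x).reshape(-1,2)
def back(m,uv,z):
    s=cv2.undistortPoints(np.array([[uv]],float),m["intrinsics"],np.array([m["k1"],0,0,0,0.]))[0,0]
    d=m["pose"][:3,:3]@[s[0],-s[1],-1];o=m["pose"][:3,3];return o+d*(z-o[2])/d[2]
def tri(m1,a,m2,b):
    f=lambda P:np.concatenate([proj(m1,P)[0]-a,proj(m2,P)[0]-b])
    r=least_squares(f,back(m1,a,60.));return r.x,r.fun
S,D=arm.camera_model("scene"),arm.camera_model("side")
sc=lambda a:(np.array(a,float)+.5)/3-.5+[130,165]
si=lambda a:(np.array(a,float)+.5)/4-.5+[155,110]
E
python3 - <<'E'
from h import *
C=[[-70,55,36],[70,55,36],[70,-55,36],[-70,-55,36]]
A=back(S,sc([[150,395]])[0],110)
p,r=fit([(S,sc([[113,297],[270,375],[186,492],[28,407]]),C),(D,si([[675,158],[515,118],[573,72],[727,105]]),C)],[*A[:2],80,.6])
print("tray",p,"\n",r)
F0=back(S,sc([[440,180]])[0],12)
Ps=[[-90,-150,12],[90,-150,12]];Pd=[[-90,-150,12],[90,150,12],[-90,150,12]]
for fr in((0,1,2,3),(0,1,3)):
    p,r=fit([(S,sc([[310,257],[499,332]]),Ps),(D,si([[493,343],[55,495],[290,575]]),Pd)],[*F0[:2],0,.6],fr)
    print("fix",p,"\n",r)
Rz=R.from_euler("z",p[3]).as_matrix()
def loc(P):return (P-p[:3])@Rz
# stop face top corners: +x end (scene (537,197)), -x end
for n,a,b in[("face+x",(537,197),(212,342)),("face-x",(393,136),(390,388)),("headtop",(450,22),(328,130)),("bar-",(413,183),(370,283)),("bar+",(480,143),(285,268))]:
    P,f=tri(S,sc([a])[0],D,si([b])[0]);print(n,P,loc(P),f)
for u in [(212,377),(388,423)]: print("low",loc(back(D,si([u])[0],14)))
for n,u,z in[("can",(475,485),0),("puck",(75,235),0)]:print(n,back(S,sc([u])[0],z),loc(back(S,sc([u])[0],z)))
E
```

```text
tray [ 546.502 -382.795   69.331    0.149] 
 [[ 0.551 -0.742]
 [ 0.592 -0.464]
 [ 0.136  2.031]
 [-1.473  0.078]
 [ 0.807 -0.051]
 [-0.578  0.418]
 [-0.32  -0.17 ]
 [ 0.696  0.124]]
fix [574.626  -4.441  -4.903   0.198] 
 [[-0.602 -0.281]
 [ 0.503  0.447]
 [ 0.464 -0.234]
 [-1.131  0.253]
 [ 0.311  0.043]]
fix [573.874  -3.879   0.      0.202] 
 [[-0.6   -1.46 ]
 [ 0.842 -0.954]
 [ 0.441 -1.616]
 [-1.187 -0.907]
 [ 0.638 -1.311]]
face+x [649.068 -12.548  33.69 ] [ 71.924 -23.582  33.69 ] [ 0.174 -0.025  0.186  0.028]
face-x [508.14  -36.201  39.024] [-70.884 -18.474  39.024] [-0.082  0.002 -0.081 -0.002]
headtop [560.469 -37.842 214.036] [-19.948 -30.582 214.036] [-0.859  0.073 -0.923 -0.078]
bar- [570.199 -92.264  73.032] [-21.337 -85.849  73.032] [-0.085  0.004 -0.094 -0.004]
bar+ [601.407 -39.577  97.968] [ 19.809 -40.496  97.968] [ 0.006 -0.001  0.007  0.001]
low [ 65.623 -10.044  14.   ]
low [-71.911 -13.38   14.   ]
can [ 749.911 -255.485    0.   ] [ 121.966 -281.813    0.   ]
puck [ 332.62 -274.38    0.  ] [-290.629 -216.585    0.   ]
```

```bash
cat >> h.py <<'E'
import json,os
def cur():
    if not os.path.exists("cmd.json"): return np.array([155.735,-605.266,404.712]),None
    c=json.load(open("cmd.json"));return np.array(c[0]),R.from_matrix(c[1])
def down(yaw): # tool y at world angle yaw, tool z down
    y=np.array([np.cos(yaw),np.sin(yaw),0]);z=np.array([0,0,-1.]);return R.from_matrix(np.c_[np.cross(y,z),y,z])
def did(t,dr):
    p,q=cur();json.dump([(p+q.apply(t)).tolist(),(q*R.from_rotvec(dr)).as_matrix().tolist()],open("cmd.json","w"))
def plan(p,q):
    a,b=cur();print("travel",np.round(b.inv().apply(np.array(p)-a),1),"dr",(b.inv()*q).as_rotvec())
E
python3 - <<'E'
from h import *
q=R.from_quat([-0.12535,0.9921,0,0])
print(q.as_matrix())
json.dump([cur()[0].tolist(),q.as_matrix().tolist()],open("cmd.json","w"))
plan([546.5,-382.8,404.7],down(.149+np.pi))
E
```

```text
[[-0.969 -0.249  0.   ]
 [-0.249  0.969  0.   ]
 [-0.     0.    -1.   ]]
travel [-433.8  118.3    0. ] dr [-0.     0.    -1.468]
```

>>> move_arm(
  fingers=[85, 85, 85, 85, 85, 85, 85, 85, 85, 85],
  travel=[
    [-434, 118, 0],
    [-434, 118, 0],
    [-434, 118, 0],
    [-434, 118, 0],
    [-434, 118, 0],
    [-434, 118, 0],
    [-434, 118, 0],
    [-434, 118, 0],
    [-434, 118, 0],
    [-434, 118, 0],
  ],
  dr=[
    [0, 0, -1.468],
    [0, 0, -1.468],
    [0, 0, -1.468],
    [0, 0, -1.468],
    [0, 0, -1.468],
    [0, 0, -1.468],
    [0, 0, -1.468],
    [0, 0, -1.468],
    [0, 0, -1.468],
    [0, 0, -1.468],
  ],
)

```text
clock: 1.1
position: [551.2, -379.5, 402.9]
ee_rot: [0.761, -0.648, -0.0, -0.0]
contact_force: [-0.4, 0.1, 0.3]
gripper_width: 84.7
grasp_force: 0.0
```

Run:
```python
from h import *
did([-434,118,0],[0,0,-1.468])
import time
s=arm.read_state();print(s["position"],s["joints"],R.from_quat(s["ee_rot"]).as_matrix()[:,1])
m=arm.camera_model("wrist");I=arm.get_image("wrist");cv2.imwrite("pics/w0.png",cv2.resize(I[:,:,::-1],None,fx=1.5,fy=1.5,interpolation=cv2.INTER_CUBIC))
np.savez("w0.npz",pose=m["pose"],intrinsics=m["intrinsics"],k1=m["k1"],I=I)
```

```text
[ 551.235 -379.452  402.918] [-0.362  0.462  0.126 -0.001 -1.236  0.523] [-0.987 -0.16   0.   ]
```

View pics/w0.png

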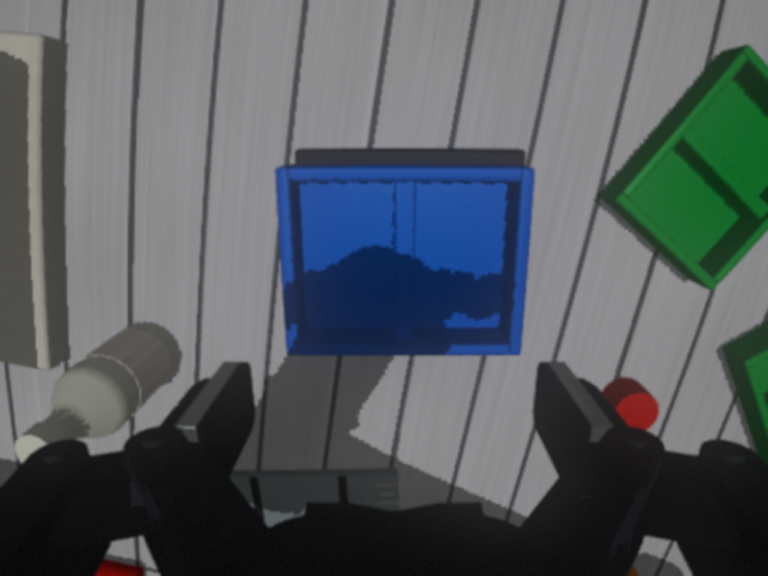

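The wrist view shows the blue rim with outer corners at (277,168), (533,168), (520,354) and (289,354), and the divider at x≈405.

Run:
```python
from h import *
d=np.load("w0.npz");m={k:d[k] for k in("pose","intrinsics")};m["k1"]=float(d["k1"])
C=np.array([[-70,55,36],[70,55,36],[70,-55,36],[-70,-55,36]])
g=proj(m,pl([546.5,-382.8,72,.149],C));print(g*1.5)
uv=(np.array([[277,168],[533,168],[520,354],[289,354]])+.5)/1.5-.5
# order measured corners by nearest to guess
i=[int(np.argmin(np.linalg.norm(uv-a,axis=1))) for a in g];print(i)
for fr in((0,1,2,3),(0,1,3)):
  p,r=fit([(m,uv[i],C)],[546.5,-382.8,74,.149],fr);print(p,"\n",r)
s=arm.read_state();print(s["position"],s["joints"])
```

```text
[[518.695 358.71 ]
 [285.192 356.477]
 [274.936 168.152]
 [535.262 171.283]]
[2, 3, 0, 1]
[ 546.013 -383.658   67.935    0.161] 
 [[-0.239 -0.246]
 [-0.005  0.04 ]
 [-0.112  0.136]
 [ 0.343  0.037]]
[ 546.218 -384.58    74.       0.161] 
 [[ 1.421  1.652]
 [-1.566  1.878]
 [-1.986 -0.725]
 [ 2.485 -0.735]]
[ 549.278 -380.702  403.085] [-0.365  0.461  0.124 -0.    -1.237  0.526]
```

Run:
```python
from h import *
plan([574,-4,500],down(.2+np.pi))
```

```text
travel [-370.8  -83.1  -95.3] dr [ 0.     0.    -0.051]
```

>>> move_arm(
  fingers=[85, 85, 85, 85, 85, 85, 85, 85, 85, 85],
  travel=[
    [-371, -83, -95],
    [-371, -83, -95],
    [-371, -83, -95],
    [-371, -83, -95],
    [-371, -83, -95],
    [-371, -83, -95],
    [-371, -83, -95],
    [-371, -83, -95],
    [-371, -83, -95],
    [-371, -83, -95],
  ],
  dr=[
    [0, 0, -0.051],
    [0, 0, -0.051],
    [0, 0, -0.051],
    [0, 0, -0.051],
    [0, 0, -0.051],
    [0, 0, -0.051],
    [0, 0, -0.051],
    [0, 0, -0.051],
    [0, 0, -0.051],
    [0, 0, -0.051],
  ],
)

```text
clock: 2.15
position: [573.3, -3.2, 499.6]
ee_rot: [0.774, -0.633, -0.0, 0.0]
contact_force: [-0.7, -0.8, -0.2]
gripper_width: 85.4
grasp_force: 0.0
```

Run:
```python
from h import *
did([-371,-83,-95],[0,0,-.051])
arm.get_image("scene")
s=arm.read_state();print(s["position"],s["joints"],s["joint_vel"])
m=arm.camera_model("wrist");I=arm.get_image("wrist");cv2.imwrite("pics/w1.png",cv2.resize(I[:,:,::-1],None,fx=1.5,fy=1.5,interpolation=cv2.INTER_CUBIC))
np.savez("w1.npz",pose=m["pose"],intrinsics=m["intrinsics"],k1=m["k1"],I=I)
```

```text
[573.301  -4.078 499.277] [ 0.275  0.246  0.043 -0.    -1.369 -0.077] [-0.023  0.003 -0.006  0.002  0.001  0.006]
```

View pics/w1.png

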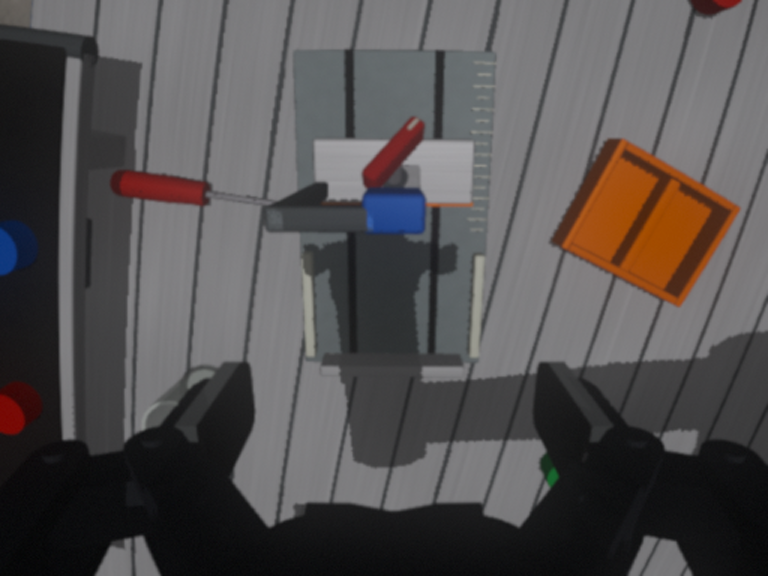

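The wrist view shows the plate's -y corners at (293,52) and (496,54), and the lips' -y ends at (308,254) and (479,255). The stop block's top spans (314,141)–(472,204), the fence top runs along y≈355–365, and the bar goes from (370,180) to (417,124).

Run:
```python
from h import *
d=np.load("w1.npz");m={k:d[k] for k in("pose","intrinsics")};m["k1"]=float(d["k1"])
w=lambda a:(np.array(a,float)+.5)/1.5-.5
W=[[90,-150,12],[-90,-150,12]];uw=w([[293,52],[496,54]])
p0=[573.9,-3.9,0,.202]
g=lambda P:proj(m,pl(p0,P))*1.5
print("pred corners",g([[90,-150,12],[-90,-150,12],[90,150,12],[-90,150,12]]).round(0).tolist())
for h in(26,38):print("lip",h,g([[77,32,h],[-77,32,h],[77,138,h],[-77,138,h]]).round(0).tolist())
for h in(44,56):print("fence",h,g([[70,138,h],[-70,138,h]]).round(0).tolist())
Ps=[[-90,-150,12],[90,-150,12]];Pd=[[-90,-150,12],[90,150,12],[-90,150,12]]
us=sc([[310,257],[499,332]]);ud=si([[493,343],[55,495],[290,575]])
for fr in((0,1,2,3),(0,1,3)):
  p,r=fit([(m,uw,W),(S,us,Ps),(D,ud,Pd)],p0,fr);print("fix",p,"\n",r)
Rz=R.from_euler("z",p[3]).as_matrix()
for z in(41,43):
  for u in[(472,141),(472,203),(314,141)]:
    print("block",z,((back(m,w(u),z)-p[:3])@Rz))
# pile height check: base plate etc. by wrist0+scene+side
d=np.load("w0.npz");m0={k:d[k] for k in("pose","intrinsics")};m0["k1"]=float(d["k1"])
C=np.array([[-70,55,36],[70,55,36],[70,-55,36],[-70,-55,36]])
o=[(m0,w([[520,354],[289,354],[277,168],[533,168]]),C),(S,sc([[113,297],[270,375],[186,492],[28,407]]),C),(D,si([[675,158],[515,118],[573,72],[727,105]]),C)]
p,r=fit(o,[546,-384,70,.16]);print("tray",p)
```

```text
pred corners [[290.0, 54.0], [494.0, 53.0], [307.0, 365.0], [480.0, 365.0]]
lip 26 [[311.0, 258.0], [475.0, 257.0], [317.0, 361.0], [470.0, 360.0]]
lip 38 [[309.0, 261.0], [477.0, 260.0], [315.0, 366.0], [472.0, 365.0]]
fence 44 [[321.0, 369.0], [466.0, 368.0]]
fence 56 [[320.0, 374.0], [468.0, 374.0]]
fix [574.197  -4.935  -4.684   0.192] 
 [[ 0.129  0.351]
 [-0.641 -0.157]
 [-1.035 -0.532]
 [-0.112  0.477]
 [ 0.863 -0.181]
 [-1.027 -0.024]
 [ 0.193 -0.042]]
fix [573.655  -4.241   0.      0.194] 
 [[-0.456  0.464]
 [ 0.147 -0.289]
 [-1.034 -1.78 ]
 [ 0.13  -0.853]
 [ 0.848 -1.432]
 [-1.238 -1.215]
 [ 0.225 -1.322]]
block 41 [-66.755 -73.87   41.   ]
block 41 [-69.007 -20.83   41.   ]
block 41 [ 68.427 -73.35   41.   ]
block 43 [-66.44  -73.854  43.   ]
block 43 [-68.682 -21.063  43.   ]
block 43 [ 68.109 -73.337  43.   ]
tray [ 546.086 -383.631   68.435    0.16 ]
```

Run:
```python
from h import *
plan([546,-383.7,400],down(.16+np.pi))
plan([546,-383.7,256],down(.16+np.pi))
```

```text
travel [366.8 102.7  99.7] dr [0.   0.   0.04]
travel [366.8 102.7 243.7] dr [0.   0.   0.04]
```

>>> move_arm(
  fingers=[50, 50, 50, 50, 50, 50, 50, 50, 50, 50],
  travel=[
    [367, 103, 100],
    [367, 103, 100],
    [367, 103, 100],
    [367, 103, 100],
    [367, 103, 100],
    [367, 103, 100],
    [367, 103, 100],
    [367, 103, 100],
    [367, 103, 100],
    [367, 103, 100],
  ],
  dr=[
    [0, 0, 0.04],
    [0, 0, 0.04],
    [0, 0, 0.04],
    [0, 0, 0.04],
    [0, 0, 0.04],
    [0, 0, 0.04],
    [0, 0, 0.04],
    [0, 0, 0.04],
    [0, 0, 0.04],
    [0, 0, 0.04],
  ],
)

```text
clock: 3.25
position: [544.1, -386.3, 398.2]
ee_rot: [0.76, -0.65, -0.001, 0.0]
contact_force: [-0.4, 0.5, -0.0]
gripper_width: 50.0
grasp_force: 0.0
```

>>> move_arm(
  fingers=[50, 50, 50, 50, 50, 50, 50, 50, 50, 50],
  travel=[
    [0, 0, 30],
    [0, 0, 60],
    [0, 0, 90],
    [0, 0, 110],
    [0, 0, 120],
    [0, 0, 128],
    [0, 0, 134],
    [0, 0, 140],
    [0, 0, 144],
    [0, 0, 144],
  ],
  dr=[
    [0, 0, 0],
    [0, 0, 0],
    [0, 0, 0],
    [0, 0, 0],
    [0, 0, 0],
    [0, 0, 0],
    [0, 0, 0],
    [0, 0, 0],
    [0, 0, 0],
    [0, 0, 0],
  ],
)

```text
clock: 4.25
position: [545.5, -383.8, 255.5]
ee_rot: [0.761, -0.648, -0.0, 0.0]
contact_force: [-0.2, 0.3, 0.3]
gripper_width: 49.6
grasp_force: 0.0
```

Run:
```python
from h import *
did([367,103,100],[0,0,.04]);did([0,0,144],[0,0,0])
I=arm.get_image("wrist");s=arm.read_state();print(s["position"],s["contact_force"],cur()[0])
cv2.imwrite("pics/w2.png",cv2.resize(I[:,:,::-1],None,fx=1.2,fy=1.2))
```

```text
[ 545.665 -383.834  255.815] [-0.169  0.309  1.115] [ 545.717 -383.964  255.712]
```

View pics/w2.png

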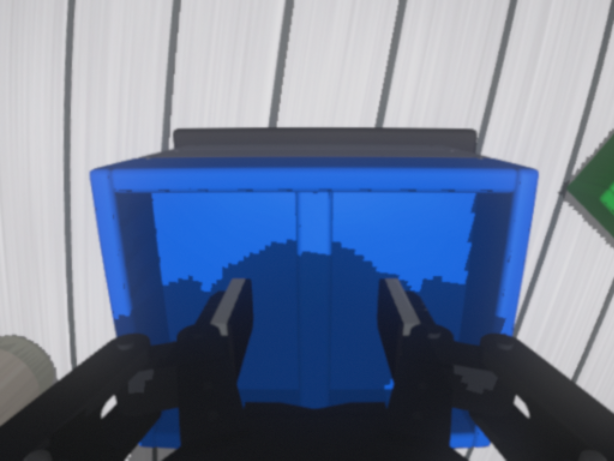

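The fingers straddle the divider at x≈315 and are centred on it. No contact is shown, so I'll close.

>>> move_arm(
  fingers=[8, 4, 4, 4, 4, 4, 4, 4],
  travel=[
    [0, 0, 0],
    [0, 0, 0],
    [0, 0, 0],
    [0, 0, 0],
    [0, 0, 0],
    [0, 0, 0],
    [0, 0, 0],
    [0, 0, 0],
  ],
  dr=[
    [0, 0, 0],
    [0, 0, 0],
    [0, 0, 0],
    [0, 0, 0],
    [0, 0, 0],
    [0, 0, 0],
    [0, 0, 0],
    [0, 0, 0],
  ],
)

```text
clock: 5.1
position: [545.8, -383.8, 256.3]
ee_rot: [0.761, -0.648, 0.001, -0.0]
contact_force: [0.6, 1.4, 3.9]
gripper_width: 10.8
grasp_force: 62.1
```

>>> move_arm(
  fingers=[4, 4, 4, 4, 4, 4, 4, 4, 4, 4],
  travel=[
    [0, 0, -3],
    [0, 0, -8],
    [0, 0, -15],
    [0, 0, -25],
    [0, 0, -40],
    [0, 0, -60],
    [0, 0, -85],
    [0, 0, -110],
    [0, 0, -135],
    [0, 0, -160],
  ],
  dr=[
    [0, 0, 0],
    [0, 0, 0],
    [0, 0, 0],
    [0, 0, 0],
    [0, 0, 0],
    [0, 0, 0],
    [0, 0, 0],
    [0, 0, 0],
    [0, 0, 0],
    [0, 0, 0],
  ],
)

```text
clock: 6.1
position: [545.2, -383.7, 417.4]
ee_rot: [0.761, -0.648, 0.0, -0.0]
contact_force: [1.6, -0.1, -3.2]
gripper_width: 10.7
grasp_force: 61.1
```

Run:
```python
from h import *
did([0,0,-160],[0,0,0])
F=np.array([573.9,-4.6,0]);Rz=R.from_euler("z",.193)
nest=lambda y,z:F+Rz.apply([0,83+y,0])+[0,0,z]
q=down(.193+np.pi)
# tray centre relative to grip
p,b=cur();off=b.inv().apply(np.array([546.1,-383.7,0])-np.array([p[0],p[1],0]));print(off)
for y,z in((-8,470),(-8,240),(-8,194)):plan(nest(y,z)-q.apply(off),q)
print(nest(-8,194))
```

```text
[-0.199 -0.42   0.   ]
travel [-444.8  -85.2  -54.3] dr [ 0.     0.    -0.033]
travel [-444.8  -85.2  175.7] dr [ 0.     0.    -0.033]
travel [-444.8  -85.2  221.7] dr [ 0.     0.    -0.033]
[559.515  69.007 194.   ]
```

>>> move_arm(
  fingers=[4, 4, 4, 4, 4, 4, 4, 4, 4, 4],
  travel=[
    [0, 0, -25],
    [-15, -3, -54],
    [-40, -8, -54],
    [-70, -14, -54],
    [-105, -20, -54],
    [-140, -27, -54],
    [-180, -34, -54],
    [-220, -42, -54],
    [-260, -50, -54],
    [-300, -57, -54],
  ],
  dr=[
    [0, 0, 0],
    [0, 0, 0],
    [0, 0, -0.004],
    [0, 0, -0.008],
    [0, 0, -0.012],
    [0, 0, -0.016],
    [0, 0, -0.02],
    [0, 0, -0.024],
    [0, 0, -0.028],
    [0, 0, -0.033],
  ],
)

```text
clock: 7.1
position: [553.5, -77.0, 470.5]
ee_rot: [0.772, -0.636, 0.0, -0.0]
contact_force: [1.5, 0.4, -2.7]
gripper_width: 10.5
grasp_force: 61.2
```

>>> move_arm(
  fingers=[4, 4, 4, 4, 4, 4, 4, 4, 4, 4],
  travel=[
    [-35, -7, 0],
    [-70, -14, 0],
    [-100, -20, 0],
    [-120, -24, 0],
    [-135, -27, 0],
    [-142, -28.3, 0],
    [-142, -33, 0],
    [-142, -33, 0],
    [-142, -33, 20],
    [-142, -33, 40],
  ],
  dr=[
    [0, 0, 0],
    [0, 0, 0],
    [0, 0, 0],
    [0, 0, 0],
    [0, 0, 0],
    [0, 0, 0],
    [0, 0, 0],
    [0, 0, 0],
    [0, 0, 0],
    [0, 0, 0],
  ],
)

```text
clock: 8.1
position: [559.4, 66.1, 429.8]
ee_rot: [0.771, -0.636, 0.0, -0.001]
contact_force: [0.5, 0.3, -3.2]
gripper_width: 10.5
grasp_force: 61.3
```

Run:
```python
from h import *
did([-300,-57,-54],[0,0,-.033]);did([-142,-33,40],[0,0,0])
s=arm.read_state();print(cur()[0],s["position"],s["joints"])
F=np.array([573.9,-4.6,0]);Rz=R.from_euler("z",.193)
q=down(.193+np.pi);plan(F+Rz.apply([0,75,0])+[0,0,194]-q.apply([-.2,-.4,0]),q)
```

```text
[559.539  66.973 429.712] [559.431  66.071 429.82 ] [ 0.405  0.262 -0.106  0.    -1.2   -0.214]
travel [ -1.8   0.  235.7] dr [ 0.  0. -0.]
```

>>> move_arm(
  fingers=[4, 4, 4, 4, 4, 4, 4, 4, 4, 4],
  travel=[
    [-1, 0, 20],
    [-1, 0, 45],
    [-1, 0, 75],
    [-1, 0, 105],
    [-1, 0, 135],
    [-1, 0, 155],
    [-1, 0, 170],
    [-1, 0, 178],
    [-1, 0, 182],
    [-1, 0, 182],
  ],
  dr=[
    [0, 0, 0],
    [0, 0, 0],
    [0, 0, 0],
    [0, 0, 0],
    [0, 0, 0],
    [0, 0, 0],
    [0, 0, 0],
    [0, 0, 0],
    [0, 0, 0],
    [0, 0, 0],
  ],
)

```text
clock: 9.1
position: [559.3, 67.7, 247.8]
ee_rot: [0.772, -0.636, 0.0, 0.0]
contact_force: [0.4, -0.0, -2.4]
gripper_width: 10.6
grasp_force: 61.1
```

Run:
```python
from h import *
did([-1,0,182],[0,0,0])
a=arm.get_image("side")[:,:,::-1];b=arm.get_image("scene")[:,:,::-1]
A=cv2.resize(a[150:255,160:290],None,fx=4,fy=4,interpolation=cv2.INTER_CUBIC)[:420]
B=cv2.resize(b[165:270,235:340],None,fx=4,fy=4,interpolation=cv2.INTER_CUBIC)[:420]
B=B[:,:280] if 0 else B
o=np.hstack([A,B]);o=cv2.resize(o,None,fx=.84,fy=.84);print(o.shape)
cv2.imwrite("pics/p1.png",o)
```

```text
(353, 790, 3)
```

View pics/p1.png

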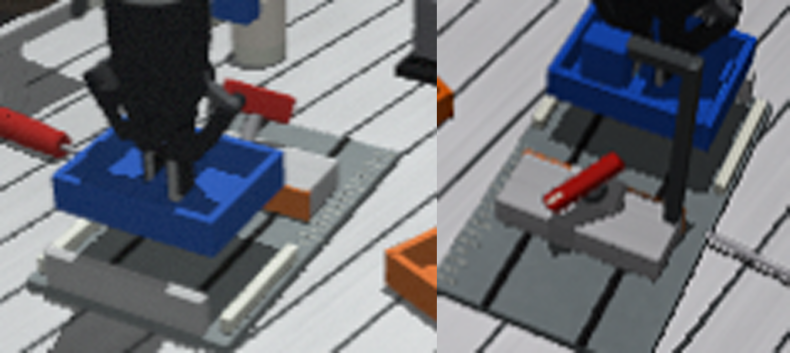

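The tray hangs level over the nest, between the lips and clear of both fence and stop. I'll lower it slowly.

>>> move_arm(
  fingers=[4, 4, 4, 4, 4, 4, 4, 4, 4, 4],
  travel=[
    [0, 0, 6],
    [0, 0, 13],
    [0, 0, 20],
    [0, 0, 27],
    [0, 0, 34],
    [0, 0, 40],
    [0, 0, 45],
    [0, 0, 48],
    [0, 0, 51],
    [0, 0, 52],
  ],
  dr=[
    [0, 0, 0],
    [0, 0, 0],
    [0, 0, 0],
    [0, 0, 0],
    [0, 0, 0],
    [0, 0, 0],
    [0, 0, 0],
    [0, 0, 0],
    [0, 0, 0],
    [0, 0, 0],
  ],
)

```text
clock: 10.2
position: [559.1, 68.1, 195.5]
ee_rot: [0.772, -0.636, -0.0, 0.0]
contact_force: [-0.5, -0.2, -3.1]
gripper_width: 10.7
grasp_force: 61.1
```

>>> move_arm(
  fingers=[4, 4, 4, 4, 4, 4],
  travel=[
    [0, 0, 1],
    [0, 0, 2],
    [0, 0, 2.5],
    [0, 0, 3],
    [0, 0, 3],
    [0, 0, 3],
  ],
  dr=[
    [0, 0, 0],
    [0, 0, 0],
    [0, 0, 0],
    [0, 0, 0],
    [0, 0, 0],
    [0, 0, 0],
  ],
)

```text
clock: 10.8
position: [559.1, 68.2, 194.2]
ee_rot: [0.772, -0.635, 0.0, -0.0]
contact_force: [-4.3, 0.2, 6.1]
gripper_width: 10.6
grasp_force: 62.5
```

>>> move_arm(
  fingers=[4, 15, 25, 40, 40, 40, 40, 40, 40, 40],
  travel=[
    [0, 0, -1],
    [0, 0, -1],
    [0, 0, -1],
    [0, 0, -1],
    [0, 0, -1],
    [0, 0, -10],
    [0, 0, -30],
    [0, 0, -70],
    [0, 0, -120],
    [0, 0, -170],
  ],
  dr=[
    [0, 0, 0],
    [0, 0, 0],
    [0, 0, 0],
    [0, 0, 0],
    [0, 0, 0],
    [0, 0, 0],
    [0, 0, 0],
    [0, 0, 0],
    [0, 0, 0],
    [0, 0, 0],
  ],
)

```text
clock: 11.8
position: [558.7, 68.0, 365.0]
ee_rot: [0.772, -0.636, 0.0, 0.0]
contact_force: [1.5, 1.3, -0.1]
gripper_width: 39.7
grasp_force: 0.0
```

Run:
```python
from h import *
did([0,0,52],[0,0,0]);did([0,0,3],[0,0,0]);did([0,0,-170],[0,0,0])
arm.get_image("scene")
m=arm.camera_model("wrist");I=arm.get_image("wrist")
sd=arm.get_image("side");sn=arm.get_image("scene")
np.savez("w3.npz",pose=m["pose"],I=I,sd=sd,sn=sn)
A=cv2.resize(sd[130:255:,160:290,::-1],None,fx=3,fy=3,interpolation=cv2.INTER_CUBIC)
B=cv2.resize(I[:,:,::-1],(500,375))
cv2.imwrite("pics/p2.png",cv2.resize(np.hstack([A,B]),None,fx=.89,fy=.89))
print(cur()[0],arm.read_state()["position"])
```

```text
[559.348  67.954 362.712] [558.84   68.065 364.933]
```

View pics/p2.png

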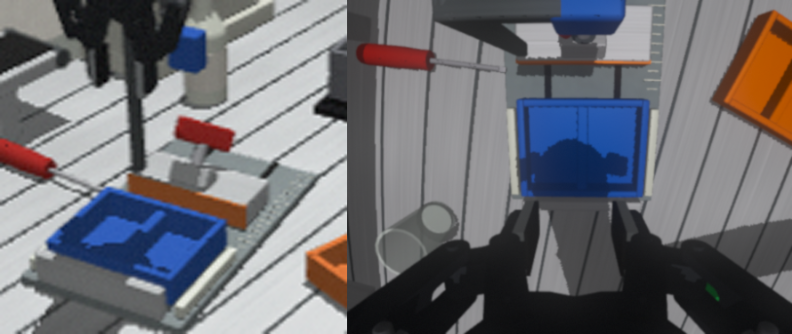

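The tray is seated between the lips, with the fence behind it and the stop clear in front. Next I'll locate the knob from the red blob's silhouette.

```bash
cat >> h.py <<'E'
Fc=[574.2,-4.9,-4.7,.192]   # fixture as the fixed cameras see it
F=np.array([573.9,-4.6,0,.193])
def Kr(th): # knob frame in fixture axes
    z=np.array([0,-np.sin(np.radians(35)),np.cos(np.radians(35))])
    h=np.array([0,z[2],-z[1]]) # bar at .65, x axis in the yz plane
    return R.from_rotvec(z*(th-.65))*R.from_matrix(np.c_[h,np.cross(z,h),z])
BOX=np.array([[a,b,c] for a in(-33,33) for b in(-7,7) for c in(-12,12)])
def sil(m,kp,th):
    uv=proj(m,pl(Fc,Kr(th).apply(BOX)+kp));h=cv2.convexHull(uv.astype(np.float32))
    M=cv2.moments(h);return np.array([M["m10"],M["m01"]])/M["m00"],M["m00"],h[:,0]
def red(I,near,r=30):
    v=I.astype(int);k=((v[...,0]>60)&(v[...,0]>2.2*v[...,1])&(v[...,0]>2.2*v[...,2])).astype(np.uint8)
    n,l,st,c=cv2.connectedComponentsWithStats(k)
    j=[i for i in range(1,n) if st[i,4]>20 and np.linalg.norm(c[i]-near)<r]
    i=max(j,key=lambda i:st[i,4]);ys,xs=np.nonzero(l==i)
    M=np.cov(xs,ys);return c[i],st[i,4],M
E
python3 - <<'E'
from h import *
a=cv2.imread("pics/scene0.png")[:,:,::-1];b=cv2.imread("pics/side0.png")[:,:,::-1]
ca,na,Ma=red(a,[279,219]);cb,nb,Mb=red(b,[236,180])
print(ca,na,cb,nb)
for th in(0,.1):
  f=lambda k:np.concatenate([sil(S,k,th)[0]-ca,sil(D,k,th)[0]-cb])
  r=least_squares(f,[0,-64,85.]);print(th,r.x,r.fun,sil(S,r.x,th)[1],sil(D,r.x,th)[1])
k=r.x
for th in(-.2,0,.2):
  out=[]
  for m,M in((S,Ma),(D,Mb)):
    h=sil(m,k,th)[2];im=np.zeros((384,512),np.uint8);cv2.fillConvexPoly(im,np.round(h).astype(int),1);ys,xs=np.nonzero(im)
    for C in(np.cov(xs,ys),M): w,v=np.linalg.eigh(C);out.append(np.degrees(np.arctan2(v[1,1],v[0,1]))%180)
  print(th,np.array(out))
s=arm.read_state();json.dump([s["position"].tolist(),down(.193+np.pi).as_matrix().tolist()],open("cmd.json","w"))
E
```

```text
[279.14  218.041] 121 [236.024 179.596] 166
0 [  0. -64.  85.] [-1.058  2.823  0.736  0.17 ] 196.45467274985276 205.80954806192312
0.1 [  0.    -60.051  90.35 ] [-0.346  0.413 -0.045 -0.884] 198.6172154713422 201.60968301096
-0.2 [159.19  146.666  15.364  16.096]
0 [146.862 146.666  16.095  16.096]
0.2 [137.419 146.666  15.459  16.096]
```

```bash
sed -i 's/v\[...,0\]>60)&(v\[...,0\]>2.2\*v\[...,1\])&(v\[...,0\]>2.2\*v\[...,2\])/v[...,0]>40)\&(v[...,0]>1.5*v[...,1])\&(v[...,0]>1.5*v[...,2])/' h.py
python3 - <<'E'
from h import *
a=cv2.imread("pics/scene0.png")[:,:,::-1];b=cv2.imread("pics/side0.png")[:,:,::-1]
ca,na,Ma=red(a,[279,219]);cb,nb,Mb=red(b,[236,180])
print(ca,na,cb,nb)
f=lambda k:np.concatenate([sil(S,k,0)[0]-ca,sil(D,k,0)[0]-cb])
r=least_squares(f,[0,-64,85.],diff_step=.01,x_scale=[10,10,10]);print(r.x,r.fun,sil(S,r.x,0)[1],sil(D,r.x,0)[1])
r=least_squares(lambda q:f([0,q[0],q[1]]),[-64,85.],diff_step=.01);print(r.x,r.fun)
r=least_squares(lambda q:f([0,q[0],84]),[-64],diff_step=.01);print(r.x,r.fun)
# orange face in wrist w1 : edge rows
E
```

```text
[278.854 218.616] 164 [230.008 204.978] 363
[  0.    -18.014  33.666] [ 5.328  2.554 -0.854 -1.594] 172.4702226826921 209.27280505432282
[-18.02   33.668] [ 5.327  2.555 -0.853 -1.596]
[-23.567] [  5.517  -8.29   -0.504 -18.235]
```

Run:
```python
from h import *
ca=np.array([278.85,218.62]);cb=np.array([236.02,179.6])
f=lambda k:np.concatenate([sil(S,k,0)[0]-ca,sil(D,k,0)[0]-cb])
r=least_squares(f,[3,-64,85.],diff_step=.02,x_scale=[10,10,10]);print(r.x,r.fun)
r=least_squares(lambda q:f([0,q[0],q[1]]),[-64,85.],diff_step=.01);print(r.x,r.fun);k=[0,*r.x]
kp=np.array([0,-64,85.])
kz=np.array([0,-np.sin(np.radians(35)),np.cos(np.radians(35))])
Rz=R.from_euler("z",F[3])
# tool: z=-kz, y across bar; choose sign near current
for th in(0,.65,1.3):
  K=(Rz*Kr(th)).as_matrix()
  for sg in(1,-1):
    q=R.from_matrix(np.c_[np.cross(sg*K[:,1],-K[:,2]),sg*K[:,1],-K[:,2]])
    print(th,sg,"x",q.as_matrix()[:,0],"y",q.as_matrix()[:,1],"rel turn",(cur()[1].inv()*q).as_rotvec())
for b in(155,255):print(pl(F,kp+kz*b))
```

```text
[ -0.399 -58.954  88.233] [-0.051  0.004 -0.055 -0.004]
[-59.12   88.253] [ 0.066  0.097 -0.152 -0.069]
0 1 x [-0.469 -0.756 -0.457] y [-0.876  0.334  0.347] rel turn [-0.198 -0.589  0.629]
0 -1 x [0.469 0.756 0.457] y [ 0.876 -0.334 -0.347] rel turn [ 0.755 -0.254 -2.394]
0.65 1 x [ 0.157 -0.804 -0.574] y [-0.981 -0.192  0.   ] rel turn [-0.    -0.611  0.   ]
0.65 -1 x [-0.157  0.804  0.574] y [ 0.981  0.192 -0.   ] rel turn [ 0.945 -0.    -2.996]
1.3 1 x [ 0.719 -0.524 -0.457] y [-0.686 -0.639 -0.347] rel turn [ 0.198 -0.589 -0.629]
1.3 -1 x [-0.719  0.524  0.457] y [0.686 0.639 0.347] rel turn [-0.755 -0.254  2.394]
[[ 603.228 -154.665  211.969]]
[[ 614.229 -210.958  293.884]]
```

```bash
cat >> h.py <<'E'
kz=np.array([0,-np.sin(np.radians(35)),np.cos(np.radians(35))])
def tool(th):
    K=(R.from_euler("z",F[3])*Kr(th)).as_matrix()
    return R.from_matrix(np.c_[np.cross(K[:,1],-K[:,2]),K[:,1],-K[:,2]])
E
python3 - <<'E'
from h import *
q=cur()[1];kp=np.array([0,-61,86.])
plan([cur()[0][0],cur()[0][1],480],q);plan([580,-150,480],q)
plan(pl(F,kp+kz*330)[0],tool(0)); print(pl(F,kp+kz*330),pl(F,kp+kz*155))
E
```

```text
travel [   0.     0.  -115.1] dr [0. 0. 0.]
travel [ 218.1   21.1 -115.1] dr [0. 0. 0.]
travel [324.5  -0.8   8.6] dr [-0.198 -0.589  0.629]
[[ 621.905 -250.233  356.32 ]] [[ 602.652 -151.721  212.969]]
```

>>> move_arm(
  fingers=[40, 40, 40, 40, 40, 40, 40, 40, 40, 40],
  travel=[
    [0, 0, -40],
    [0, 0, -80],
    [0, 0, -115],
    [0, 0, -115],
    [40, 4, -115],
    [80, 8, -115],
    [120, 12, -115],
    [160, 16, -115],
    [200, 20, -115],
    [218, 21, -115],
  ],
  dr=[
    [0, 0, 0],
    [0, 0, 0],
    [0, 0, 0],
    [0, 0, 0],
    [0, 0, 0],
    [0, 0, 0],
    [0, 0, 0],
    [0, 0, 0],
    [0, 0, 0],
    [0, 0, 0],
  ],
)

```text
clock: 13.0
position: [580.1, -152.6, 475.0]
ee_rot: [0.771, -0.637, -0.002, 0.001]
contact_force: [0.5, 0.5, -0.6]
gripper_width: 40.0
grasp_force: 0.0
```

>>> move_arm(
  fingers=[40, 40, 40, 40, 40, 40, 40, 40, 40, 40],
  travel=[
    [30, -5, 10],
    [60, -10, 30],
    [90, -18, 60],
    [106, -22, 90],
    [106, -22, 124],
    [106, -22, 124],
    [106, -22, 124],
    [106, -22, 124],
    [106, -22, 124],
    [106, -22, 124],
  ],
  dr=[
    [0, 0, 0],
    [-0.02, -0.06, 0.063],
    [-0.05, -0.147, 0.157],
    [-0.08, -0.235, 0.25],
    [-0.11, -0.325, 0.345],
    [-0.14, -0.415, 0.44],
    [-0.17, -0.5, 0.535],
    [-0.198, -0.589, 0.629],
    [-0.198, -0.589, 0.629],
    [-0.198, -0.589, 0.629],
  ],
)

```text
clock: 14.0
position: [621.9, -250.0, 352.0]
ee_rot: [-0.504, 0.809, 0.281, 0.106]
contact_force: [-1.1, 0.5, 0.2]
gripper_width: 40.1
grasp_force: 0.0
```

Run:
```python
from h import *
did([218,21,-115],[0,0,0]);did([106,-22,124],[-.198,-.589,.629])
s=arm.read_state();q=R.from_quat(s["ee_rot"]);print(cur()[0],s["position"],s["joints"],(cur()[1].inv()*q).as_rotvec())
m=arm.camera_model("wrist");I=arm.get_image("wrist")
np.savez("w4.npz",pose=m["pose"],intrinsics=m["intrinsics"],k1=m["k1"],I=I)
kp=np.array([0,-61,86.]);plan(pl(F,kp+kz*155)[0],tool(0))
v=I.astype(int);k=((v[...,0]>50)&(v[...,0]>2.2*v[...,1])&(v[...,0]>2.2*v[...,2])).astype(np.uint8)
n,l,st,c=cv2.connectedComponentsWithStats(k)
for i in range(1,n):
  if st[i,4]>100:print(st[i],c[i])
for z in(12,0,-12):
  print(z,proj(m,pl(F,Kr(0).apply([[-33,-7,z],[-33,7,z],[33,7,z],[33,-7,z],[0,0,z]])+kp)).tolist())
for t in(-20,20):
  print("tip",proj(m,cur()[0]+cur()[1].apply([0,t,165])))
cv2.imwrite("pics/w4.png",cv2.resize(I[:,:,::-1],None,fx=1.5,fy=1.5,interpolation=cv2.INTER_CUBIC))
```

```text
[ 621.966 -249.728  355.933] [ 621.936 -249.983  352.039] [-0.272  0.577  0.336 -0.538 -1.627 -0.133] [-0.001  0.002  0.   ]
travel [  0.3   0.1 174.4] dr [-0.  0.  0.]
[256 139  13  34 225] [261.804 155.138]
[256 173  14  36 449] [262.178 190.312]
[  89  233   61   41 1012] [117.262 253.78 ]
12 [[256.29056800595316, 142.46774086151453], [272.1903288472536, 142.47343510555652], [271.5775116397635, 212.9573702700398], [256.62348235347247, 212.95726893963516], [264.17082890062636, 178.78299420354318]]
0 [[256.5163196588022, 140.65349194510583], [271.7921391718819, 140.6589944934521], [271.22797154237844, 208.64640692627214], [256.8220980945497, 208.64597198293077], [264.08997358503456, 175.63384815055556]]
-12 [[256.7250493827991, 138.97652669622693], [271.42397025174535, 138.9818426096516], [270.9028990047921, 204.63984745523584], [257.0068153687228, 204.63913967319368], [264.01500858763126, 172.71544018433116]]
tip [[222.273 262.151]]
tip [[309.966 262.058]]
```

View pics/w4.png

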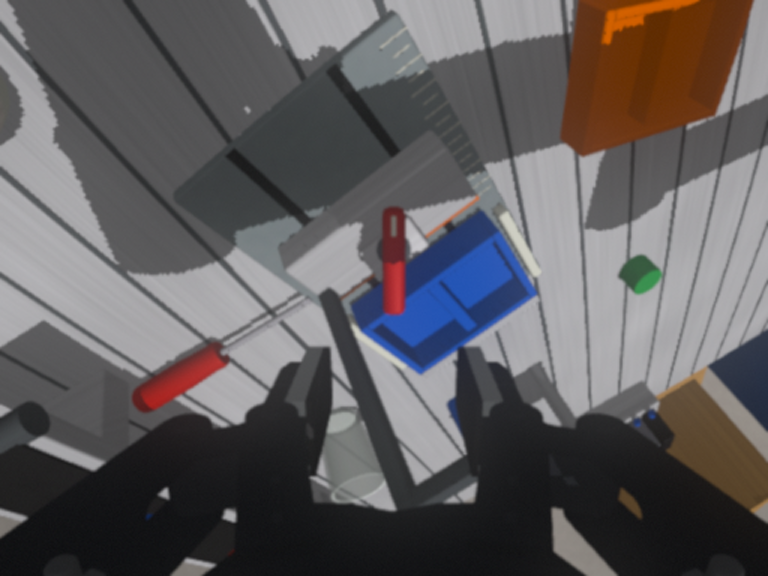

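The T-bar is upright in the view at x≈384–406, y≈208–314, midway between the fingers at (315,380) and (470,380) and aligned with the approach axis. I'll go straight in.

>>> move_arm(
  fingers=[40, 40, 40, 40, 40, 40],
  travel=[
    [0, 0, 20],
    [0, 0, 45],
    [0, 0, 70],
    [0, 0, 90],
    [0, 0, 100],
    [0, 0, 100],
  ],
  dr=[
    [0, 0, 0],
    [0, 0, 0],
    [0, 0, 0],
    [0, 0, 0],
    [0, 0, 0],
    [0, 0, 0],
  ],
)

```text
clock: 14.65
position: [610.9, -192.2, 270.6]
ee_rot: [-0.505, 0.809, 0.282, 0.106]
contact_force: [-0.5, -0.3, -0.2]
gripper_width: 40.0
grasp_force: 0.0
```

Run:
```python
from h import *
s=arm.read_state();q=R.from_quat(s["ee_rot"]);print(s["position"],s["contact_force"])
json.dump([s["position"].tolist(),q.as_matrix().tolist()],open("cmd.json","w"))
kp=np.array([0,-61,86.]);plan(pl(F,kp+kz*155)[0],tool(0))
m=arm.camera_model("wrist");I=arm.get_image("wrist");v=I.astype(int);k=((v[...,0]>50)&(v[...,0]>2.2*v[...,1])&(v[...,0]>2.2*v[...,2])).astype(np.uint8)
n,l,st,c=cv2.connectedComponentsWithStats(k)
for i in range(1,n):
  if st[i,4]>100:print(st[i],c[i])
for z in(12,-12):
  print(z,proj(m,pl(F,Kr(0).apply([[-33,-7,z],[-33,7,z],[33,7,z],[33,-7,z]])+kp)).tolist())
```

```text
[ 610.897 -192.236  270.587] [-0.493 -0.271 -0.17 ]
travel [-0.6  0.6 70.9] dr [ 0.003 -0.002  0.001]
[ 250  156   22   86 1404] [260.318 197.426]
[  39  270   72   54 1355] [ 71.774 296.769]
12 [[251.58351483063322, 164.26012225296617], [275.7729405343981, 164.27576397283335], [274.39651675887336, 265.85512602133485], [252.47376824041368, 265.8610242121937]]
-12 [[252.68163014502795, 156.72840515085443], [274.20157791305365, 156.7435394097526], [273.1173879832705, 248.8067133842494], [253.3725847616345, 248.80861652346573]]
```

>>> move_arm(
  fingers=[40, 40, 40, 40, 40, 40, 40, 40],
  travel=[
    [0, -0.7, 12],
    [0, -0.7, 25],
    [0, -0.7, 38],
    [0, -0.7, 50],
    [0, -0.7, 60],
    [0, -0.7, 67],
    [0, -0.7, 71],
    [0, -0.7, 71],
  ],
  dr=[
    [0, 0, 0],
    [0, 0, 0],
    [0, 0, 0],
    [0, 0, 0],
    [0, 0, 0],
    [0, 0, 0],
    [0, 0, 0],
    [0, 0, 0],
  ],
)

```text
clock: 15.5
position: [604.0, -153.3, 212.9]
ee_rot: [-0.504, 0.809, 0.281, 0.107]
contact_force: [-0.4, 0.1, 0.4]
gripper_width: 40.1
grasp_force: 0.0
```

>>> move_arm(
  fingers=[30, 20, 10, 6, 6, 6, 6, 6],
  travel=[
    [0, 0, 0],
    [0, 0, 0],
    [0, 0, 0],
    [0, 0, 0],
    [0, 0, 0],
    [0, 0, 0],
    [0, 0, 0],
    [0, 0, 0],
  ],
  dr=[
    [0, 0, 0],
    [0, 0, 0],
    [0, 0, 0],
    [0, 0, 0],
    [0, 0, 0],
    [0, 0, 0],
    [0, 0, 0],
    [0, 0, 0],
  ],
)

```text
clock: 16.3
position: [603.8, -153.8, 214.2]
ee_rot: [-0.505, 0.809, 0.281, 0.107]
contact_force: [-1.7, -0.8, 5.4]
gripper_width: 13.0
grasp_force: 60.0
```

The bar is gripped (13 mm opening, low force). Loosening now.

>>> move_arm(
  fingers=[6, 6, 6, 6, 6, 6, 6, 6, 6, 6],
  travel=[
    [0, 0, 0],
    [0, 0, 0],
    [0, 0, 0],
    [0, 0, 0],
    [0, 0, 0],
    [0, 0, 0],
    [0, 0, 0],
    [0, 0, 0],
    [0, 0, 0],
    [0, 0, 0],
  ],
  dr=[
    [0, 0, -0.05],
    [0, 0, -0.15],
    [0, 0, -0.25],
    [0, 0, -0.35],
    [0, 0, -0.45],
    [0, 0, -0.55],
    [0, 0, -0.65],
    [0, 0, -0.75],
    [0, 0, -0.85],
    [0, 0, -0.92],
  ],
)

```text
clock: 17.3
position: [602.8, -153.9, 214.1]
ee_rot: [0.812, -0.5, -0.206, -0.22]
contact_force: [-5.7, -1.6, 6.5]
gripper_width: 13.0
grasp_force: 60.1
```

Run:
```python
from h import *
s=arm.read_state();q=R.from_quat(s["ee_rot"]);print(s["position"],s["contact_force"],s["wrist_torque"],s["joints"],"turned from tight",(tool(0).inv()*q).as_rotvec())
json.dump([s["position"].tolist(),q.as_matrix().tolist()],open("cmd.json","w"))
d=R.from_euler("z",F[3]).apply([0,1,0]);print("per mm +y fixture in tool",q.inv().apply(d),d)
```

```text
[ 602.844 -153.937  214.14 ] [-5.748 -1.595  6.538] [-0.363  1.362  0.767] [-0.146  0.632  0.071 -0.597 -1.296  0.864] turned from tight [-0.004 -0.001 -0.923]
per mm +y fixture in tool [-0.787 -0.222  0.575] [-0.192  0.981  0.   ]
```

>>> move_arm(
  fingers=[6, 6, 6, 6, 6, 6, 6, 6, 6, 6],
  travel=[
    [-3.1, -0.9, 2.3],
    [-7.1, -2.0, 5.2],
    [-11, -3.1, 8.1],
    [-15, -4.2, 10.9],
    [-18.9, -5.3, 13.8],
    [-22, -6.2, 16.1],
    [-25.2, -7.1, 18.4],
    [-28.3, -8, 20.7],
    [-31.5, -8.9, 23],
    [-31.5, -8.9, 23],
  ],
  dr=[
    [0, 0, 0],
    [0, 0, 0],
    [0, 0, 0],
    [0, 0, 0],
    [0, 0, 0],
    [0, 0, 0],
    [0, 0, 0],
    [0, 0, 0],
    [0, 0, 0],
    [0, 0, 0],
  ],
)

```text
clock: 18.3
position: [595.3, -114.7, 214.2]
ee_rot: [0.812, -0.501, -0.206, -0.22]
contact_force: [-7.2, -2.2, 7.4]
gripper_width: 13.4
grasp_force: 60.3
```

Run:
```python
from h import *
did([-31.5,-8.9,23],[0,0,0])
s=arm.read_state();q=R.from_quat(s["ee_rot"]);d=R.from_euler("z",F[3])
print(s["position"],cur()[0],"force local",d.inv().apply(s["contact_force"]),"moved",d.inv().apply(s["position"]-[602.844,-153.937,214.14]))
```

```text
[ 595.292 -114.658  214.203] [ 595.172 -114.674  214.141] force local [-7.442 -0.796  7.373] moved [ 0.122 39.998  0.063]
```

>>> move_arm(
  fingers=[6, 6, 6, 6, 6],
  travel=[
    [-0.8, -0.2, 0.6],
    [-1.6, -0.4, 1.1],
    [-2.4, -0.7, 1.7],
    [-3.1, -0.9, 2.3],
    [-3.1, -0.9, 2.3],
  ],
  dr=[
    [0, 0, 0],
    [0, 0, 0],
    [0, 0, 0],
    [0, 0, 0],
    [0, 0, 0],
  ],
)

```text
clock: 18.8
position: [594.7, -111.5, 214.3]
ee_rot: [0.812, -0.501, -0.205, -0.22]
contact_force: [-6.2, -4.0, 8.0]
gripper_width: 12.9
grasp_force: 60.5
```

>>> move_arm(
  fingers=[6, 6, 6, 6],
  travel=[
    [-0.8, -0.2, 0.6],
    [-1.6, -0.4, 1.1],
    [-1.6, -0.4, 1.1],
    [-1.6, -0.4, 1.1],
  ],
  dr=[
    [0, 0, 0],
    [0, 0, 0],
    [0, 0, 0],
    [0, 0, 0],
  ],
)

```text
clock: 19.2
position: [594.3, -109.6, 214.3]
ee_rot: [0.812, -0.501, -0.205, -0.22]
contact_force: [-6.1, -5.0, 7.3]
gripper_width: 12.9
grasp_force: 60.5
```

>>> move_arm(
  fingers=[6, 6, 6, 6],
  travel=[
    [-0.8, -0.2, 0.6],
    [-1.6, -0.4, 1.1],
    [-1.6, -0.4, 1.1],
    [-1.6, -0.4, 1.1],
  ],
  dr=[
    [0, 0, 0],
    [0, 0, 0],
    [0, 0, 0],
    [0, 0, 0],
  ],
)

```text
clock: 19.6
position: [594.0, -108.9, 214.6]
ee_rot: [0.812, -0.501, -0.204, -0.219]
contact_force: [-6.1, -7.8, 7.5]
gripper_width: 13.0
grasp_force: 60.9
```

>>> move_arm(
  fingers=[6, 6, 6, 6],
  travel=[
    [-0.8, -0.2, 0.6],
    [-1.6, -0.4, 1.1],
    [-1.6, -0.4, 1.1],
    [-1.6, -0.4, 1.1],
  ],
  dr=[
    [0, 0, 0],
    [0, 0, 0],
    [0, 0, 0],
    [0, 0, 0],
  ],
)

```text
clock: 20.0
position: [593.8, -108.4, 214.9]
ee_rot: [0.812, -0.501, -0.203, -0.218]
contact_force: [-5.5, -12.9, 8.0]
gripper_width: 13.0
grasp_force: 61.3
```

The stop is blocked and force is rising, so the tray is flush. I'll keep the light pressure and tighten.

>>> move_arm(
  fingers=[6, 6, 6, 6, 6, 6, 6, 6, 6, 6],
  travel=[
    [-0.8, -0.2, 0.6],
    [-0.8, -0.2, 0.6],
    [-0.8, -0.2, 0.6],
    [-0.8, -0.2, 0.6],
    [-0.8, -0.2, 0.6],
    [-0.8, -0.2, 0.6],
    [-0.8, -0.2, 0.6],
    [-0.8, -0.2, 0.6],
    [-0.8, -0.2, 0.6],
    [-0.8, -0.2, 0.6],
  ],
  dr=[
    [0, 0, 0],
    [0, 0, 0.1],
    [0, 0, 0.2],
    [0, 0, 0.3],
    [0, 0, 0.4],
    [0, 0, 0.5],
    [0, 0, 0.6],
    [0, 0, 0.7],
    [0, 0, 0.8],
    [0, 0, 0.88],
  ],
)

```text
clock: 21.0
position: [594.7, -108.0, 215.1]
ee_rot: [-0.52, 0.801, 0.275, 0.111]
contact_force: [-2.7, -14.5, 7.6]
gripper_width: 13.2
grasp_force: 61.3
```

>>> move_arm(
  fingers=[6, 6, 6, 6],
  travel=[
    [0, 0, 0],
    [0, 0, 0],
    [0, 0, 0],
    [0, 0, 0],
  ],
  dr=[
    [0, 0, 0.04],
    [0, 0, 0.07],
    [0, 0, 0.07],
    [0, 0, 0.07],
  ],
)

```text
clock: 21.4
position: [594.8, -108.0, 215.1]
ee_rot: [-0.494, 0.817, 0.278, 0.102]
contact_force: [-2.1, -14.6, 5.6]
gripper_width: 13.2
grasp_force: 62.5
```

Run:
```python
from h import *
s=arm.read_state();q=R.from_quat(s["ee_rot"]);d=R.from_euler("z",F[3])
print((tool(0).inv()*q).as_rotvec(),"moved",d.inv().apply(s["position"]-[602.844,-153.937,214.14]),s["wrist_torque"],s["contact_force"])
```

```text
[0.006 0.006 0.025] moved [ 0.882 46.663  0.999] [-3.291  0.174  1.594] [ -2.082 -14.622   5.634]
```

>>> move_arm(
  fingers=[10, 20, 30, 40, 40, 40, 40, 40, 40, 40],
  travel=[
    [0, 0, 0],
    [0, 0, 0],
    [0, 0, 0],
    [0, 0, 0],
    [0, 0, -10],
    [0, 0, -30],
    [0, 0, -60],
    [0, 0, -95],
    [0, 0, -130],
    [0, 0, -160],
  ],
  dr=[
    [0, 0, 0],
    [0, 0, 0],
    [0, 0, 0],
    [0, 0, 0],
    [0, 0, 0],
    [0, 0, 0],
    [0, 0, 0],
    [0, 0, 0],
    [0, 0, 0],
    [0, 0, 0],
  ],
)

```text
clock: 22.4
position: [612.1, -194.7, 346.9]
ee_rot: [-0.492, 0.817, 0.282, 0.103]
contact_force: [1.1, -0.5, -1.0]
gripper_width: 40.3
grasp_force: 0.0
```

Run:
```python
from h import *
for i in range(4): sd=arm.get_image("side");sn=arm.get_image("scene")
I=arm.get_image("wrist");m=arm.camera_model("wrist")
np.savez("fin.npz",sd=sd,sn=sn,I=I)
print(arm.read_state()["position"],arm.read_state()["contact_force"])
# red bar orientation in scene; vs models at several angles (knob y -16)
v=sn.astype(int);k=((v[...,0]>50)&(v[...,0]>2.2*v[...,1])&(v[...,0]>2.2*v[...,2])).astype(np.uint8)
n,l,st,c=cv2.connectedComponentsWithStats(k)
for i in range(1,n):
  if st[i,4]>40 and 250<c[i][0]<330 and 160<c[i][1]<240:
    ys,xs=np.nonzero(l==i);w,e=np.linalg.eigh(np.cov(xs,ys));print(st[i],c[i],np.degrees(np.arctan2(e[1,1],e[0,1]))%180)
for th in(0,.3):
  cc,a,h=sil(S,np.array([0,-14,88.]),th);im=np.zeros((384,512),np.uint8);cv2.fillConvexPoly(im,np.round(h).astype(int),1);ys,xs=np.nonzero(im);w,e=np.linalg.eigh(np.cov(xs,ys));print(th,cc,np.degrees(np.arctan2(e[1,1],e[0,1]))%180)
# tray rim in the side/scene: blue mask hull overlap with model for y offsets
C=np.array([[a,b,c] for a in(-70,70) for b in(-55,55) for c in(4,36)])
for nm,M,im in(("side",D,sd),("scene",S,sn)):
  v=im.astype(int);k=((v[...,2]>50)&(v[...,2]>1.6*v[...,0])).astype(np.uint8)
  for y in(-10,-5,-2,0,2):
    h=cv2.convexHull(proj(M,pl(Fc,C+[0,83+y,12])).astype(np.float32));g=np.zeros_like(k);cv2.fillConvexPoly(g,np.round(h).astype(int),1)
    roi=cv2.dilate(g,np.ones((9,9),np.uint8));kk=k&roi
    print(nm,y,"IoU",(kk&g).sum()/(kk|g).sum())
```

```text
[ 611.792 -193.069  343.33 ] [ 0.662 -0.032 -0.638]
[285 199  12  10  63] [290.921 203.27 ] 145.46155764098526
0 [285.907 206.831] 147.1593994847819
0.3 [285.954 206.797] 129.5989924247424
side -10 IoU 0.7372193024366938
side -5 IoU 0.7388809182209469
side -2 IoU 0.7388596070915189
side 0 IoU 0.7321937321937322
side 2 IoU 0.7383804504072832
scene -10 IoU 0.4582350165172251
scene -5 IoU 0.49278152069297404
scene -2 IoU 0.5168316831683168
scene 0 IoU 0.5396825396825397
scene 2 IoU 0.544
```

```bash
python3 -c "
from bench import arm
print(arm.job_done())"
```

```text
the job is handed in; nothing more can be done
None
```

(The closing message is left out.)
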